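# Bring the wheel's valve to the top

### The arm

A 6-joint arm with a two-finger parallel gripper is mounted at the origin on the work surface; the furniture and walls round the work are solid. World frame = base frame: x ahead of the robot, y to its left, z up, the work surface at z = 0. Lengths are in mm, angles in rad, forces in N, time in s.
With the tool pointing down it reaches from about 350 to 775 mm from the base axis. Payload 7.3 kg.
Tool frame: the origin (TCP) lies at the very end of the fingers, on their centre line; the grasp point (between the pads) lies 19 mm behind it; z points along the fingers, y is the line along which they close (so a half turn about z gives the same grasp; the last joint's range is limited). The gripper opens to 92 mm and grips with 3 to 60 N. Pads are 19 mm wide; open, the fingers measure 130 mm over their backs; the gripper's body (75 mm by 190 mm) begins 47 mm behind the grasp point.
Start: joints at [1.158, 0.342, 1.524, -0, 1.275, -0.146], TCP at [138.399, 506.449, 226.741] pointing down, gripper open.
Joint ranges: [-2.53, 2.53], [-0.77, 2.02], [0.04, 2.7], [-1, 4.14], [0.28, 2.66], [-3.11, 3.11]. Speed limits (rad/s): [2.57, 2.57, 3.14, 3.14, 3.14, 3.14].

### API

Orientations are given as [roll, pitch, yaw] about the fixed x, y, z axes, in that order (R = Rz(yaw) Ry(pitch) Rx(roll)).
In Python, from plant import bot gives the robot as it stands.
- The arm moves only by the tool jog_arm, never from a script. Its argument "targets" is a list of rows, each an object with "xyz": the shift along the tool's x, y, z as a fraction of full scale, a list of three; "spin": the turn about the tool's z as a fraction of full scale. In form: [{"xyz": [x, y, z], "spin": spin}, ...]. A call has exactly 10 rows; each row shifts and turns the commanded pose from where the row before left it, along the tool's axes as they then stand; what a row does not reach is not made up. Full scale, the value 1, is 80 mm for a shift and 0.1 rad for a turn. A row lasts 1/8 s, in which the tool goes at most 62.5 mm and 10.7 degrees, less where a joint would pass 70% of its speed; a pose out of reach is approached as far as the arm can. A call with a number of a shift or a turn outside -1 to 1 is refused whole. A call with a gripper value outside its range is refused whole. "gripper" is the opening in per cent of the stroke, from 0 (shut) to 100 (fully open), set as the call begins (left out, the last holds). The fingers move at their own pace and stop on an object; the grip force is fixed at half the most. Time passes only in rows, so rows that do not move let the fingers close, or fill a call up. It gives the time, the measured TCP pose, the force, the opening and the grip force at its end, in the units of the state.
- bot.get_obs(): the state, without advancing time (a new reading comes with each control period).
- bot.capture(name): name is "side" or "top"; returns the picture (384x512x3 uint8, blue, green, red); there is no depth.
- bot.get_calibration(name): a dict with "vfov" (degrees; the focal length in pixels is half the picture's height over the tangent of half this angle, whatever the lens; pixels are square), "cx", "cy" (the principal point, pixels), "k1" (the pictures are not rectified: a ray, as slopes to the right and down, at radius r is drawn at 1 + k1 r^2 times it, then the intrinsics apply), "eye" and "rotation" of the camera in the world. Camera axes: x right, y down, z forward; pixel columns grow to the right and rows downward; lengths in mm; the calibration is good to about 2 mm. A picture is of the moment at which its call begins. get_calibration takes no time and is no camera call.
- bot.close_job(): hands the job in; it is judged then, once.
The state is a dict: "time": time; "joint_positions": joint angles; "dq": joint speeds; "tau": joint torques, N m; "tool_pos": TCP position; "tcp_rot": TCP orientation; "contact_force": force on the tool from outside, world axes, zero at the start; "moment": the same for the moment, N m; "grip_width": finger opening in mm; "finger_force": force on a finger pad.
Only numpy, scipy, OpenCV 4.12 (cv2) and the standard library are available. Lean on these libraries where they do the work, as an engineer would, in place of code of your own. Each camera call takes 0.05 s, during which the arm holds its last target. There are 200 camera calls.

### The job

The trolley wheel in the bench stand is to be pumped up: with the fingertips, push its spokes one after another to turn the wheel until the valve stem on its rim is at the very top, in line with the stand's pointer, then leave it there at rest. Only push, gently: do not grip the wheel, do not press on the valve stem, and leave the tin, the thread spool and the wood block alone.

Things in the scene. Friction and masses are not known exactly. Their poses are not given: they have to be found in the camera images.
- wheel_stand: Grey steel stand fixed to the bench; base plate 220 x 380 x 10 mm, origin at the centre of its underside, x away from the robot at yaw 0, y left, z up. Side legs 45 mm wide at y = +-183 mm, 148 mm high. Hub centre 130 mm above the origin. The wheel leans back in it: its face looks up and towards the robot, its plane is 32 degrees from level.
- hub (a point): Fixed point at the centre of the wheel, in the wheel's middle plane, with the axes of the fixed leaning frame: x points up along the wheel's face to its highest point, y left, z out of the face towards the robot and up (the axle).
- cradle: Fixed leaning frame round the wheel, origin and axes as the hub point. A flat steel crossbar 22 mm wide runs along y in front of the whole wheel over the hub, z = 21 to 27 mm (bolts to 32), to posts at y = +-172 mm: a finger between the spokes can sweep only above or only below the bar. Behind the wheel a bar 30 mm wide along y and an 18 mm strip along +x lie at z = -50 mm and deeper.
- wheel (a joint): Angle of the wheel about the hub's z axis, counter-clockwise seen from the front: 0 (or any multiple of 2 pi) has the valve stem at the top, +pi/2 at the left. Turns endlessly either way; starts between 100 and 180 degrees from the top, on either side. Friction of 0.12 N m and damping of 0.1 N m s hold it wherever it is left, it does not spin on.
- spoked_wheel: The wheel: outer diameter 300 mm, black tyre 32 mm thick, rim inner radius 115 mm, hub radius 24 mm (30 mm long), carrying the spokes and the valve stem; open between the spokes. Origin at the hub centre, x to the valve stem, z out of the face. Fingers may press it (spokes included) with at most 36 N in all: not to be gripped, nor struck fast (under 0.1 m/s is safe).
- spokes: The wheel's five equal straight spokes, the parts to push: from radius 20 to 116 mm, 13 mm wide, 14 mm thick (z = -7 to 7 mm), at 36, 108, 180, 252 and 324 degrees from the valve stem. Origin and axes as the wheel's (the hub centre, x to the valve stem). At radius 60 mm a slow push of 2 to 4 N turns the wheel.
- valve_stem: The valve stem with its black cap, midway between two spokes: it stands on the inside of the rim and points to the hub, 10 mm thick, from radius 117 mm to radius 90 mm, in the wheel's middle plane. Origin and axes as the wheel's (the hub centre, x to the stem). Delicate: must not be pressed with more than 3 N.
- valve (a point): Middle of the valve stem, 102.5 mm from the hub centre; turns with the wheel.
- top (a point): Fixed point where the middle of the valve stem shall be: 102.5 mm from the hub centre at the highest place of the wheel. The stand's pointer, a thin steel pin, is just outside the tyre there.
- polish_tin: Bystander: round flat tin, 75 mm wide, 24 mm high, on the bench right of the stand; origin at its underside.
- thread_spool: Bystander: upright thread spool, 49 mm wide, 58 mm high, on the bench in front of the stand; origin at its underside.
- wood_block: Bystander: small wood block 36 x 55 x 22 mm on the bench in front of the stand; origin at its underside.

How it is judged:
By the outcome, as a careful person would: the job done as asked, in the order asked, and still so for the second after the job is handed in, with the robot touching nothing.
It also fails if it takes over 61 s, if anything falls off the work surface, if the arm or the gripper's body presses on something with over 40 N, if the wrist force passes 120 N, or if a joint passes its speed limit or range.

## Working session

There is one attempt and no reset: what is moved stays moved. The work goes in short steps, Python scripts to look and compute and a tool call to move; the robot and the scene stay as the last step left them, time stands still between calls to the robot, and variables do not carry over. Pictures are saved under pics/ and viewed, at most 10 in all, crops included, and the job is handed in when it is done.

Besides the shell and the picture viewer there is one more tool, called after ">>>" as name(argument=value, ...), one argument or row to a line, values as JSON. jog_arm: Moves the arm, as the interface text tells. Shift numbers are shares of 80 mm and turn numbers shares of 0.1 rad, none past 1 either way. Its arguments: {"type":"object","properties":{"targets":{"type":"array","items":{"type":"object","properties":{"xyz":{"type":"array","items":{"type":"number"}},"spin":{"type":"number"}}}},"gripper":{"type":"number"}},"required":["targets"]}

```bash
mkdir -p pics; python3 - <<'E'
from plant import bot
import cv2,numpy as np
o=bot.get_obs()
for k in("time","tool_pos","tcp_rot","grip_width","contact_force"):print(k,o[k])
for n in("side","top"):
    cv2.imwrite(f"pics/{n}0.png",bot.capture(n)); print(n,bot.get_calibration(n))
E
```

```text
time 0.0
tool_pos [138.22938912 506.07245858 226.05073906]
tcp_rot [-3.14009281e+00 -2.47372618e-04  2.87479787e+00]
grip_width 92.05682651813386
contact_force [ 0.04331606 -0.50982183  0.26189359]
side {'vfov': 51.3747724673566, 'cx': 257.0760458796035, 'cy': 196.3648960510318, 'k1': -0.055344699559390524, 'eye': array([430.83744889, 837.45114366, 608.53744196]), 'rotation': array([-2.04730166, -0.01453914, -3.03176894])}
top {'vfov': 48.48539137209263, 'cx': 257.0845089322924, 'cy': 194.5381524813671, 'k1': -0.162067979610138, 'eye': array([ 404.65925266,  -61.99971399, 1367.66073607]), 'rotation': array([-3.07013719, -0.00669233, -1.55627229])}
```

View pics/side0.png

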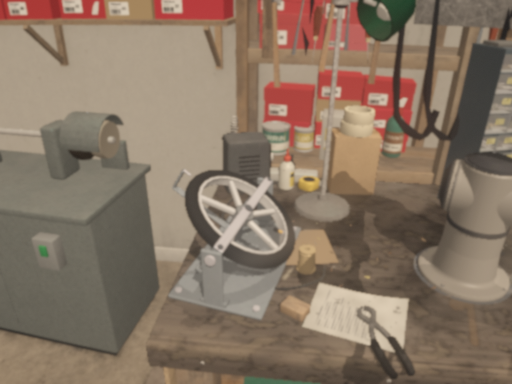

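View pics/top0.png

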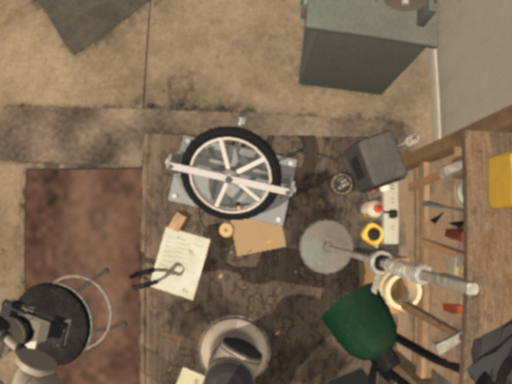

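```bash
cat > h.py <<'E'
import numpy as np,cv2
from scipy.spatial.transform import Rotation as R
from plant import bot
class Cam:
    def __init__(s,n):
        c=bot.get_calibration(n);s.n=n
        f=192/np.tan(np.radians(c["vfov"]/2));s.K=np.array([[f,0,c["cx"]],[0,f,c["cy"]],[0,0,1]])
        s.D=np.array([c["k1"],0,0,0.]);s.R=R.from_euler("xyz",c["rotation"]).as_matrix();s.e=np.array(c["eye"])
    def ray(s,uv):
        u=cv2.undistortPoints(np.array([[uv]],float),s.K,s.D)[0,0]
        return s.R@np.array([u[0],u[1],1])
    def plane(s,uv,p,n):
        d=s.ray(uv);return s.e+d*(np.dot(n,p-s.e)/np.dot(n,d))
    def proj(s,P):
        P=(np.atleast_2d(P)-s.e)@s.R
        return cv2.projectPoints(P.reshape(-1,1,3),np.zeros(3),np.zeros(3),s.K,s.D)[0].reshape(-1,2)
def tri(a,ua,b,ub):
    A=[];y=[]
    for c,u in((a,ua),(b,ub)):
        d=c.ray(u);d/=np.linalg.norm(d);M=np.eye(3)-np.outer(d,d);A.append(M);y.append(M@c.e)
    return np.linalg.lstsq(np.vstack(A),np.hstack(y),rcond=None)[0]
T=Cam("top");S=Cam("side")
E
python3 - <<'E'
import cv2,numpy as np
t=cv2.imread("pics/top0.png")[110:230,155:315];s=cv2.imread("pics/side0.png")[155:315,165:315]
cv2.imwrite("pics/t1.png",cv2.resize(t,None,fx=5,fy=5,interpolation=cv2.INTER_CUBIC))
cv2.imwrite("pics/s1.png",cv2.resize(s,None,fx=3.75,fy=3.75,interpolation=cv2.INTER_CUBIC))
from h import *
E
```

```text
(no output)
```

View pics/t1.png

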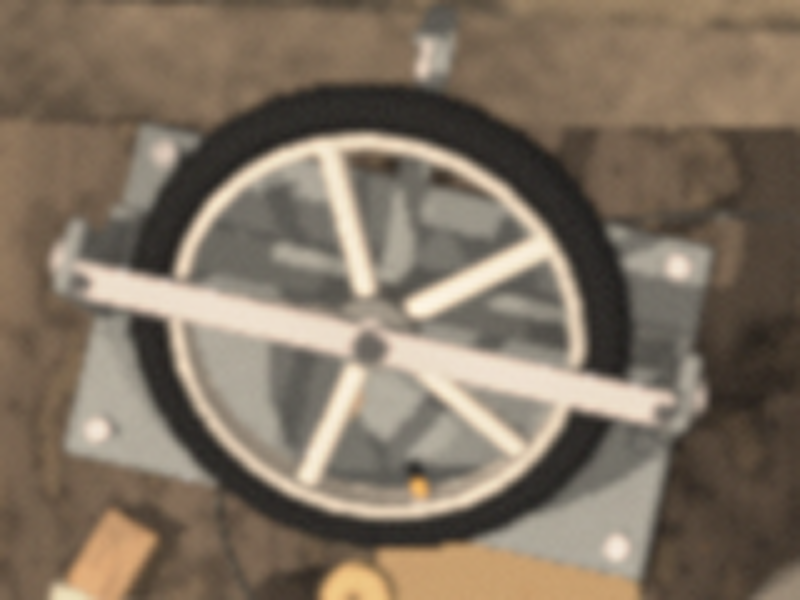

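View pics/s1.png

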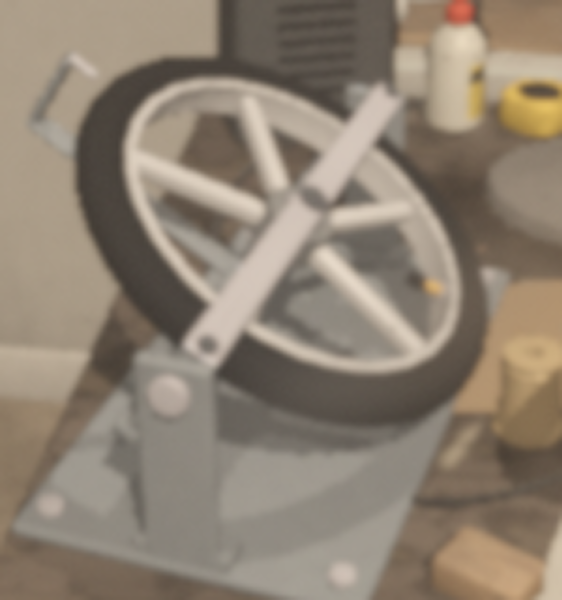

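The crops show the crossbar bolt at top (229,179) / side (249,207). The orange-based stem is low and to the right, at top (238.4,206), and two spokes are visible above the bar and two below it. I'll compute the poses from these.

```bash
cat >> h.py <<'E'
def frame(hub,yaw):
    c,s=np.cos(np.radians(32)),np.sin(np.radians(32))
    x=np.array([c,0,s]);z=np.array([-s,0,c]);y=np.array([0,1,0])
    return R.from_euler("z",yaw).as_matrix()@np.column_stack([x,y,z])
E
python3 - <<'E'
from h import *
z5=lambda u:(155+u[0]/5,110+u[1]/5); s3=lambda u:(165+u[0]/3.75,155+u[1]/3.75)
B=[T.plane(z5(u),np.array([0,0,13.]),np.array([0,0,1.])) for u in((162,152),(678,265),(617,547),(97,430))]
B=np.array(B);print(B.round(),B.mean(0))
l=B[0]+B[3]-B[1]-B[2];f=B[0]+B[1]-B[2]-B[3]
yaws=[np.arctan2(-l[0],l[1]),np.arctan2(f[1],f[0])];print("yaw",yaws)
yaw=np.mean(yaws);F=frame(0,yaw)
bolt=tri(T,z5((370,345)),S,s3((315,195)));print("bolt",bolt,"hub",bolt-F[:,2]*32)
hub=B.mean(0);hub[2]=130;
h2=bolt-F[:,2]*32
for hh in(hub,h2):
  for nm,u in dict(valve=(418,482),sp1=(335,180),sp2=(520,255),sp3=(500,438),sp4=(325,440)).items():
    p=(T.plane(z5(u),hh,F[:,2])-hh)@F;print(nm,p.round(),np.degrees(np.arctan2(p[1],p[0])).round(1),np.hypot(*p[:2]).round())
sv=(S.plane(s3((428,283)),h2,F[:,2])-h2)@F;print("side valve",sv.round())
# bystanders
for n,u,z in(("spool",(355,585),58),("block",(115,545),22)):print(n,T.plane(z5(u),np.array([0,0,z]),np.array([0,0,1.])).round())
E
```

```text
[[ 674.  158.   13.]
 [ 605. -176.   13.]
 [ 424. -139.   13.]
 [ 493.  195.   13.]] [548.85398112   9.70643071  13.        ]
yaw [np.float64(-0.20464753326744695), np.float64(-0.20131438673658372)]
bolt [534.90697471  12.34686217 150.69820757] hub [551.51625539   8.92841687 123.5606685 ]
valve [-97. -41.  -0.] -157.0 105.0
sp1 [84. 38.  0.] 24.4 93.0
sp2 [ 64. -73.  -0.] -49.1 97.0
sp3 [-55. -84.   0.] -123.3 100.0
sp4 [-82.  19.  -0.] 167.0 84.0
valve [-100.  -40.   -0.] -157.9 108.0
sp1 [83. 39. -0.] 25.5 91.0
sp2 [ 62. -73.  -0.] -49.8 95.0
sp3 [-58. -84.   0.] -124.6 102.0
sp4 [-85.  20.  -0.] 166.8 87.0
side valve [-98. -45.   0.]
spool [397.  24.  58.]
block [420. 180.  22.]
```

```bash
cat >> h.py <<'E'
HUB=np.array([550,9.5,130.]);YAW=-0.203;F=frame(0,YAW)
def shift(x,y,lift=0,tip=-8):
    """tool-axis shift (shares of 80 mm) to put finger axis at plane point (x,y), tip depth z=tip"""
    P=HUB+F@np.array([x,y,0]);P[2]+=tip/np.cos(np.radians(32))+lift
    o=bot.get_obs();d=P-o["tool_pos"];w=R.from_euler("xyz",o["tcp_rot"])
    print("t",round(o["time"],2),"yaw err spin",round((w.as_euler("xyz")[2]-(np.pi+YAW))/.1,2),"tip hub-frame plane",((o["tool_pos"]-HUB)@F).round(),"shares",(w.inv().apply(d)/80).round(2),"F",np.round(o["contact_force"],1))
E
python3 -c "
from h import *
print(F)
shift(18,-75,100)"
```

```text
[[ 0.83063441  0.20160863 -0.51903799]
 [-0.17097382  0.97946616  0.1068363 ]
 [ 0.52991926  0.          0.8480481 ]]
t 0.1 yaw err spin -0.64 tip hub-frame plane [-376.  403.  348.] shares [-6.85 -5.55 -0.04] F [-0.6 -0.  -0.8]
```

>>> jog_arm(
  gripper=0,
  targets=[
    {"xyz": [0, 0, -0.3], "spin": -0.64},
    {"xyz": [-0.5, -0.4, 0], "spin": 0},
    {"xyz": [-0.5, -0.4, 0], "spin": 0},
    {"xyz": [-0.5, -0.4, 0], "spin": 0},
    {"xyz": [-0.5, -0.4, 0], "spin": 0},
    {"xyz": [-0.5, -0.4, 0], "spin": 0},
    {"xyz": [-0.5, -0.4, 0], "spin": 0},
    {"xyz": [-0.5, -0.4, 0], "spin": 0},
    {"xyz": [-0.5, -0.4, 0], "spin": 0},
    {"xyz": [-0.5, -0.4, 0], "spin": 0},
  ],
)

```text
time: 1.35
tool_pos: [433.7, 150.3, 250.5]
tcp_rot: [3.142, -0.0, 2.939]
contact_force: [0.4, 0.8, 0.4]
grip_width: 1.1
finger_force: 0.0
```

```bash
python3 -c "
from h import *
shift(18,-75,100)"
```

```text
t 1.35 yaw err spin 0.0 tip hub-frame plane [-57. 114. 178.] shares [-1.97 -2.37  0.25] F [0.4 0.8 0.4]
```

>>> jog_arm(
  targets=[
    {"xyz": [-0.4, -0.47, 0], "spin": 0},
    {"xyz": [-0.4, -0.47, 0], "spin": 0},
    {"xyz": [-0.4, -0.47, 0], "spin": 0},
    {"xyz": [-0.4, -0.47, 0], "spin": 0},
    {"xyz": [-0.37, -0.47, 0], "spin": 0},
    {"xyz": [0, 0, 0.25], "spin": 0},
    {"xyz": [0, 0, 0.2], "spin": 0},
    {"xyz": [0, 0, 0.1], "spin": 0},
    {"xyz": [0, 0, 0], "spin": 0},
    {"xyz": [0, 0, 0], "spin": 0},
  ],
)

```text
time: 2.6
tool_pos: [549.8, -64.0, 207.4]
tcp_rot: [3.142, 0.001, 2.939]
contact_force: [-0.2, 0.7, -0.2]
grip_width: 0.3
finger_force: 0.0
```

```bash
python3 - <<'E'
from h import *
shift(18,-75)
t=bot.capture("top")[110:230,155:315];s=bot.capture("side")[155:315,165:315]
a=cv2.resize(t,None,fx=2.5,fy=2.5,interpolation=3)
b=cv2.resize(s,None,fx=2.5,fy=2.5,interpolation=3)
c=np.zeros((400,775,3),np.uint8);c[:300,:400]=a;c[:,400:]=b
cv2.imwrite("pics/c2.png",c)
E
```

```text
t 2.6 yaw err spin 0.01 tip hub-frame plane [ 53. -72.  58.] shares [-0.01 -0.04  0.97] F [-0.2  0.7 -0.2]
```

View pics/c2.png

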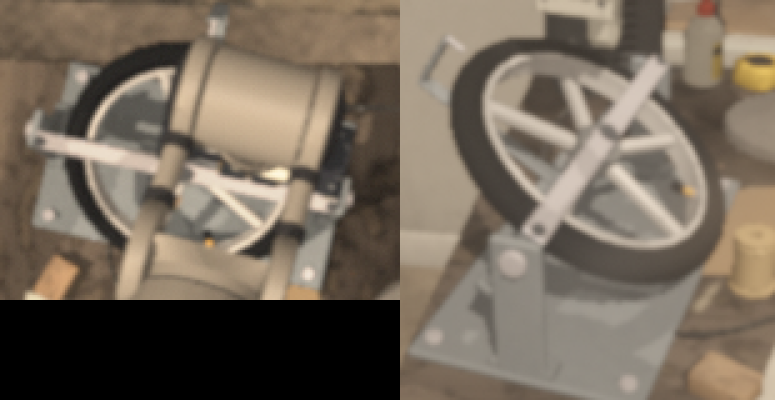

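The arm hides the wheel in the top view, but in the side view (crop x 400+) the wheel shows clearly, unmoved, with the valve at (690,190). I'll descend into the gap.

>>> jog_arm(
  targets=[
    {"xyz": [0, -0.04, 0.1], "spin": 0},
    {"xyz": [0, 0, 0.12], "spin": 0},
    {"xyz": [0, 0, 0.12], "spin": 0},
    {"xyz": [0, 0, 0.12], "spin": 0},
    {"xyz": [0, 0, 0.12], "spin": 0},
    {"xyz": [0, 0, 0.12], "spin": 0},
    {"xyz": [0, 0, 0.12], "spin": 0},
    {"xyz": [0, 0, 0.1], "spin": 0},
    {"xyz": [0, 0, 0.05], "spin": 0},
    {"xyz": [0, 0, 0], "spin": 0},
  ],
)

```text
time: 3.95
tool_pos: [548.8, -67.1, 128.9]
tcp_rot: [3.141, -0.0, 2.939]
contact_force: [0.0, 0.4, 1.1]
grip_width: 0.3
finger_force: 0.0
```

```bash
python3 - <<'E'
from h import *
shift(48,-25);shift(52,-5);shift(52,48)
s=bot.capture("side")[135:315,165:315]
cv2.imwrite("pics/c3.png",cv2.resize(s,None,fx=3.3,fy=3.3,interpolation=3))
E
```

```text
t 3.95 yaw err spin 0.0 tip hub-frame plane [ 12. -75.  -9.] shares [-0.33  0.63 -0.21] F [0.  0.4 1.1]
t 3.95 yaw err spin 0.0 tip hub-frame plane [ 12. -75.  -9.] shares [-0.37  0.88 -0.24] F [0.  0.4 1.1]
t 3.95 yaw err spin 0.0 tip hub-frame plane [ 12. -75.  -9.] shares [-0.37  1.54 -0.24] F [0.  0.4 1.1]
```

View pics/c3.png

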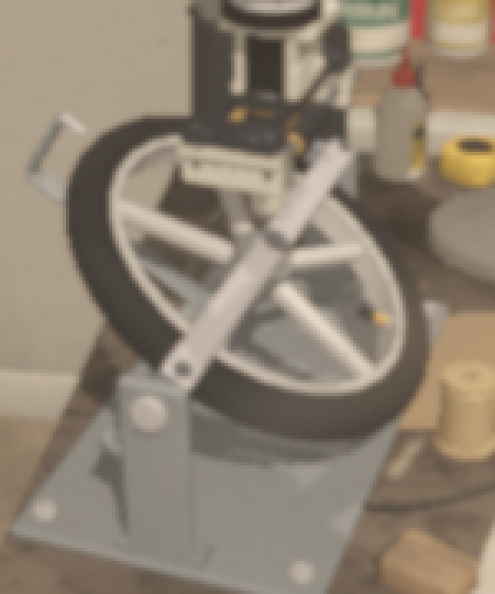

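The fingers are in the gap just right of the upper-right spoke, clear of the bar. The valve is at (380,318) in this crop. Starting the push.

>>> jog_arm(
  targets=[
    {"xyz": [-0.04, 0.08, -0.03], "spin": 0},
    {"xyz": [-0.04, 0.08, -0.02], "spin": 0},
    {"xyz": [-0.04, 0.08, -0.03], "spin": 0},
    {"xyz": [-0.04, 0.08, -0.03], "spin": 0},
    {"xyz": [-0.04, 0.08, -0.02], "spin": 0},
    {"xyz": [-0.04, 0.08, -0.03], "spin": 0},
    {"xyz": [-0.04, 0.08, -0.03], "spin": 0},
    {"xyz": [-0.04, 0.08, -0.02], "spin": 0},
    {"xyz": [-0.03, 0.09, -0.02], "spin": 0},
    {"xyz": [-0.02, 0.09, -0.01], "spin": 0},
  ],
)

```text
time: 5.25
tool_pos: [591.0, -8.7, 148.2]
tcp_rot: [-3.141, -0.001, 2.939]
contact_force: [-3.4, -3.8, -0.9]
grip_width: 0.6
finger_force: 2.2
```

```bash
python3 - <<'E'
from h import *
shift(52,46)
E
```

```text
t 5.25 yaw err spin 0.0 tip hub-frame plane [ 47. -10.  -8.] shares [-0.    0.69  0.  ] F [-3.4 -3.8 -0.9]
```

>>> jog_arm(
  targets=[
    {"xyz": [0, 0.09, 0], "spin": 0},
    {"xyz": [0, 0.09, 0], "spin": 0},
    {"xyz": [0, 0.09, 0], "spin": 0},
    {"xyz": [0, 0.09, 0], "spin": 0},
    {"xyz": [0, 0.09, 0], "spin": 0},
    {"xyz": [0, 0.09, 0], "spin": 0},
    {"xyz": [0, 0.08, 0], "spin": 0},
    {"xyz": [0, 0.06, 0], "spin": 0},
    {"xyz": [0, 0, 0], "spin": 0},
    {"xyz": [0, -0.05, 0], "spin": 0},
  ],
)

```text
time: 6.5
tool_pos: [601.1, 41.0, 148.2]
tcp_rot: [3.141, -0.0, 2.939]
contact_force: [-0.8, 0.1, 0.4]
grip_width: 0.5
finger_force: 0.0
```

```bash
python3 - <<'E'
from h import *
shift(52,40)
s=bot.capture("side")[135:315,165:315]
cv2.imwrite("pics/c4.png",cv2.resize(s,None,fx=3.3,fy=3.3,interpolation=3))
E
```

```text
t 6.5 yaw err spin 0.01 tip hub-frame plane [47. 41. -8.] shares [-0.01 -0.01  0.  ] F [-0.8  0.1  0.4]
```

View pics/c4.png

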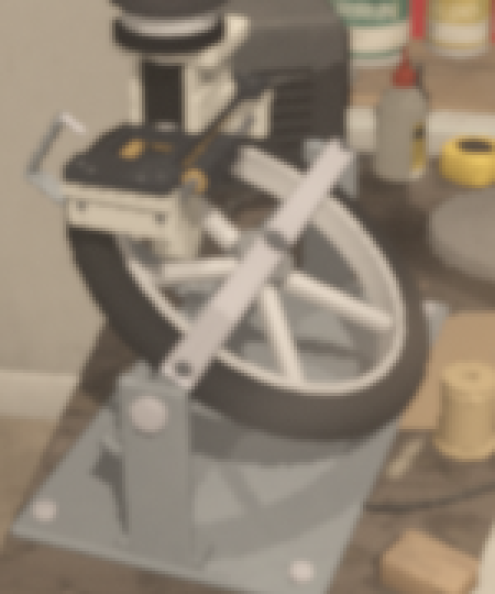

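The pushed spoke is now at left (170,270). The other spokes are at (215,225), (385,322) and (290,375). I'll compute the wheel angle and lift.

>>> jog_arm(
  targets=[
    {"xyz": [0, -0.05, -0.02], "spin": 0},
    {"xyz": [0, 0, -0.2], "spin": 0},
    {"xyz": [0, 0, -0.3], "spin": 0},
    {"xyz": [0, 0, -0.3], "spin": 0},
    {"xyz": [0.1, -0.2, 0], "spin": 0},
    {"xyz": [0.1, -0.3, 0], "spin": 0},
    {"xyz": [0, -0.3, 0], "spin": 0},
    {"xyz": [0, -0.2, 0], "spin": 0},
    {"xyz": [0, 0, 0], "spin": 0},
    {"xyz": [0, 0, 0], "spin": 0},
  ],
)

```text
time: 7.8
tool_pos: [568.6, -38.2, 213.7]
tcp_rot: [3.141, -0.0, 2.939]
contact_force: [-0.0, 0.4, 0.5]
grip_width: 0.6
finger_force: 0.0
```

```bash
python3 - <<'E'
from h import *
for u,k in(((170,270),108),((215,225),36),((385,322),-108),((290,375),180)):
    p=(S.plane((165+u[0]/3.3,135+u[1]/3.3),HUB,F[:,2])-HUB)@F;a=np.degrees(np.arctan2(p[1],p[0]));print(p.round(),a.round(1),(a-k).round(1))
shift(35,-45)
s=bot.capture("side")[135:315,165:315]
cv2.imwrite("pics/c5.png",cv2.resize(s,None,fx=3.3,fy=3.3,interpolation=3))
E
```

```text
[44. 72. -0.] 58.7 -49.3
[39. -3. -0.] -4.5 -40.5
[-107.  -35.    0.] -161.8 -53.8
[-64.  85.  -0.] 127.1 -52.9
t 7.8 yaw err spin 0.0 tip hub-frame plane [ 68. -43.  56.] shares [-0.02 -0.03  0.93] F [-0.   0.4  0.5]
```

View pics/c5.png

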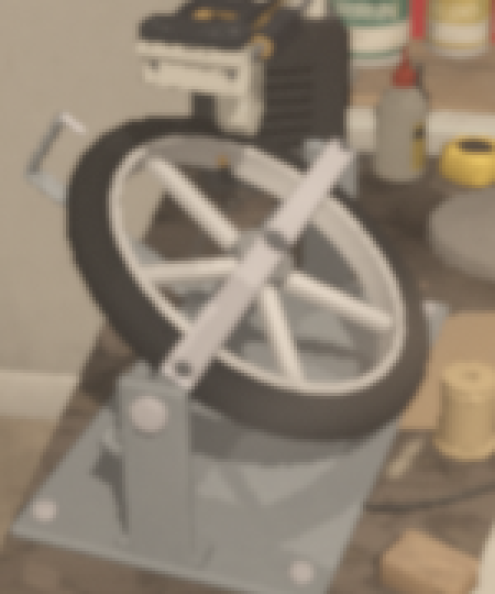

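The valve cap is at (223,180), about 51° right of the top, and the spoke left of the gripper runs up to (160,170). I'll descend at a small radius, inboard of the valve.

>>> jog_arm(
  targets=[
    {"xyz": [0, 0, 0.1], "spin": 0},
    {"xyz": [0, 0, 0.12], "spin": 0},
    {"xyz": [0, 0, 0.12], "spin": 0},
    {"xyz": [0, 0, 0.12], "spin": 0},
    {"xyz": [0, 0, 0.12], "spin": 0},
    {"xyz": [0, 0, 0.12], "spin": 0},
    {"xyz": [0, 0, 0.12], "spin": 0},
    {"xyz": [0, 0, 0.1], "spin": 0},
    {"xyz": [0, 0, 0], "spin": 0},
    {"xyz": [0, 0, 0], "spin": 0},
  ],
)

```text
time: 9.1
tool_pos: [568.9, -38.6, 140.6]
tcp_rot: [3.141, 0.001, 2.939]
contact_force: [0.2, -0.2, -0.5]
grip_width: 0.5
finger_force: 0.0
```

```bash
python3 - <<'E'
from h import *
for u in((223,165),(224,187),(160,170),(150,273),(385,322),(292,375)):
    p=(S.plane((165+u[0]/3.3,135+u[1]/3.3),HUB,F[:,2])-HUB)@F;a=np.degrees(np.arctan2(p[1],p[0]));print(p.round(),a.round(1))
shift(44,-20);shift(44,-3)
E
```

```text
[ 64. -74.   0.] -49.3
[ 52. -50.  -0.] -44.0
[ 97. -17.  -0.] -10.1
[53. 88.  0.] 58.9
[-107.  -35.    0.] -161.8
[-66.  84.  -0.] 128.1
t 9.1 yaw err spin 0.0 tip hub-frame plane [ 29. -43.  -6.] shares [-0.11  0.29 -0.04] F [ 0.2 -0.2 -0.5]
t 9.1 yaw err spin 0.0 tip hub-frame plane [ 29. -43.  -6.] shares [-0.11  0.5  -0.04] F [ 0.2 -0.2 -0.5]
```

>>> jog_arm(
  targets=[
    {"xyz": [-0.03, 0.06, -0.01], "spin": 0},
    {"xyz": [-0.03, 0.06, -0.02], "spin": 0},
    {"xyz": [-0.03, 0.06, -0.02], "spin": 0},
    {"xyz": [-0.03, 0.06, -0.02], "spin": 0},
    {"xyz": [-0.03, 0.06, -0.02], "spin": 0},
    {"xyz": [-0.03, 0.06, -0.02], "spin": 0},
    {"xyz": [-0.03, 0.05, -0.02], "spin": 0},
    {"xyz": [-0.03, 0.05, -0.02], "spin": 0},
    {"xyz": [0, 0, 0], "spin": 0},
    {"xyz": [0, 0, 0], "spin": 0},
  ],
)

```text
time: 10.35
tool_pos: [595.4, -6.1, 152.6]
tcp_rot: [3.141, 0.001, 2.939]
contact_force: [0.2, 0.4, 0.5]
grip_width: 0.5
finger_force: 0.2
```

```bash
python3 - <<'E'
from h import *
shift(58,8)
s=bot.capture("side")[135:315,165:315]
cv2.imwrite("pics/c6.png",cv2.resize(s,None,fx=3.3,fy=3.3,interpolation=3))
E
```

```text
t 10.35 yaw err spin 0.0 tip hub-frame plane [52. -6. -6.] shares [-0.02  0.18  0.02] F [0.2 0.4 0.5]
```

View pics/c6.png

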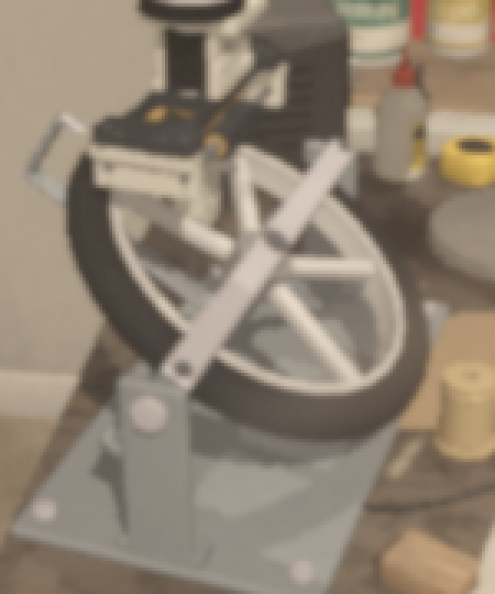

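The fingers are still behind the spoke; the lower spokes end at (375,267) and (350,375), so the wheel has about 12° left to go. I'll nudge most of that, lift clear and measure numerically.

>>> jog_arm(
  targets=[
    {"xyz": [0, 0.04, 0], "spin": 0},
    {"xyz": [0, 0.04, 0], "spin": 0},
    {"xyz": [0, 0.03, 0], "spin": 0},
    {"xyz": [0, 0.02, 0], "spin": 0},
    {"xyz": [0, 0.02, 0], "spin": 0},
    {"xyz": [0, 0, 0], "spin": 0},
    {"xyz": [0, 0, 0], "spin": 0},
    {"xyz": [0, 0, 0], "spin": 0},
    {"xyz": [0, 0, 0], "spin": 0},
    {"xyz": [0, -0.06, 0], "spin": 0},
  ],
)

```text
time: 11.65
tool_pos: [596.6, 0.9, 152.3]
tcp_rot: [3.141, 0.001, 2.939]
contact_force: [0.3, -0.0, -0.6]
grip_width: 0.3
finger_force: 0.0
```

```bash
cat >> h.py <<'E'
def angles(cam,im,z=5):
    g=cv2.cvtColor(im,cv2.COLOR_BGR2GRAY).astype(np.float32)
    a=np.radians(np.arange(-180,180,.5));out=[]
    for r in range(72,104,4):
        P=HUB+np.column_stack([r*np.cos(a),r*np.sin(a),0*a+z])@F.T
        uv=cam.proj(P).astype(np.float32);out.append(cv2.remap(g,uv[None,:,0],uv[None,:,1],cv2.INTER_LINEAR)[0])
    m=np.median(out,0);m=np.convolve(np.r_[m[-6:],m,m[:6]],np.ones(13)/13,"valid")
    from scipy.signal import find_peaks
    pk,pr=find_peaks(m,prominence=15)
    print(cam.n,[(float(np.degrees(a[i]).round(1)),int(m[i]),int(p)) for i,p in zip(pk,pr["prominences"])])
E
python3 - <<'E'
from h import *
angles(T,cv2.imread("pics/top0.png"));angles(S,cv2.imread("pics/side0.png"))
angles(S,bot.capture("side"))
shift(58,8)
E
```

```text
top [(-122.0, 221, 80), (-97.0, 226, 124), (-66.5, 138, 34), (-48.0, 230, 134), (-26.5, 145, 40), (2.0, 134, 21), (24.5, 222, 121), (97.0, 225, 125), (165.5, 224, 110)]
side [(-124.0, 199, 33), (-91.0, 200, 40), (-46.0, 203, 97), (29.0, 202, 111), (90.5, 200, 101), (161.0, 204, 88)]
side [(-122.0, 203, 29), (-91.0, 203, 87), (6.5, 189, 58), (90.5, 185, 80), (162.5, 207, 89)]
t 11.7 yaw err spin 0.0 tip hub-frame plane [52.  0. -6.] shares [-0.02  0.1   0.01] F [-0.3  0.1  0.2]
```

>>> jog_arm(
  targets=[
    {"xyz": [0, 0.04, 0], "spin": 0},
    {"xyz": [0, 0.04, 0], "spin": 0},
    {"xyz": [0, 0.03, 0], "spin": 0},
    {"xyz": [0, 0.03, 0], "spin": 0},
    {"xyz": [0, 0.02, 0], "spin": 0},
    {"xyz": [0, 0.02, 0], "spin": 0},
    {"xyz": [0, 0, 0], "spin": 0},
    {"xyz": [0, 0, 0], "spin": 0},
    {"xyz": [0, 0, 0], "spin": 0},
    {"xyz": [0, 0, 0], "spin": 0},
  ],
)

```text
time: 12.95
tool_pos: [599.3, 14.9, 152.3]
tcp_rot: [3.141, 0.0, 2.939]
contact_force: [-1.3, -0.3, 1.7]
grip_width: 0.5
finger_force: 0.7
```

```bash
python3 - <<'E'
from h import *
angles(S,bot.capture("side"))
shift(58,15)
E
```

```text
side [(-112.5, 202, 28), (-91.0, 203, 86), (15.5, 189, 92), (104.5, 200, 71), (170.5, 208, 62)]
t 13.0 yaw err spin 0.0 tip hub-frame plane [52. 15. -6.] shares [-0.02 -0.    0.01] F [-0.5 -2.1  1.4]
```

>>> jog_arm(
  targets=[
    {"xyz": [0, 0.02, 0], "spin": 0},
    {"xyz": [0, 0, 0], "spin": 0},
    {"xyz": [0, -0.06, 0], "spin": 0},
    {"xyz": [0, -0.04, -0.1], "spin": 0},
    {"xyz": [0, 0, -0.3], "spin": 0},
    {"xyz": [0, 0, -0.4], "spin": 0},
    {"xyz": [0, 0, -0.4], "spin": 0},
    {"xyz": [0.3, 0.5, 0], "spin": 0},
    {"xyz": [0.3, 0.6, 0], "spin": 0},
    {"xyz": [0.4, 0.6, 0], "spin": 0},
  ],
)

```text
time: 14.25
tool_pos: [546.9, 159.0, 249.0]
tcp_rot: [3.14, 0.001, 2.938]
contact_force: [1.4, 0.0, 0.5]
grip_width: 0.9
finger_force: 0.0
```

>>> jog_arm(
  targets=[
    {"xyz": [0.4, 0.6, 0], "spin": 0},
    {"xyz": [0.4, 0.6, 0], "spin": 0},
    {"xyz": [0.3, 0.6, 0], "spin": 0},
    {"xyz": [0, 0, 0], "spin": 0},
    {"xyz": [0, 0, 0], "spin": 0},
    {"xyz": [0, 0, 0], "spin": 0},
    {"xyz": [0, 0, 0], "spin": 0},
    {"xyz": [0, 0, 0], "spin": 0},
    {"xyz": [0, 0, 0], "spin": 0},
    {"xyz": [0, 0, 0], "spin": 0},
  ],
)

```text
time: 15.5
tool_pos: [489.8, 316.5, 248.3]
tcp_rot: [3.142, -0.0, 2.939]
contact_force: [0.2, 0.4, -0.8]
grip_width: 0.1
finger_force: 0.0
```

```bash
python3 - <<'E'
from h import *
t=bot.capture("top");s=bot.capture("side");angles(T,t);angles(S,s)
cv2.imwrite("pics/top9.png",t);cv2.imwrite("pics/side9.png",s)
a=cv2.resize(t[110:230,155:315],None,fx=5,fy=5,interpolation=3)
cv2.imwrite("pics/t9.png",a)
E
```

```text
top [(-109.5, 154, 45), (-36.5, 228, 134), (9.5, 111, 16), (33.5, 155, 61), (119.5, 170, 76), (177.0, 223, 18)]
side [(-140.5, 135, 20), (-75.5, 89, 21), (-51.0, 178, 33), (-33.0, 201, 130), (-1.0, 124, 24), (16.0, 134, 37), (106.0, 190, 50), (134.0, 186, 17), (172.0, 208, 52)]
```

View pics/t9.png

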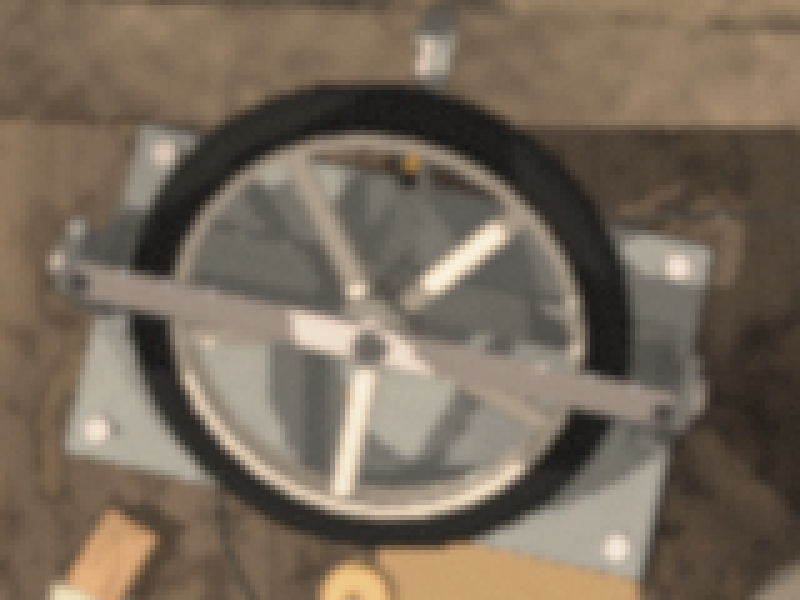

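The valve (orange, 412,163, cap 411,180) is close to the top and slightly left of the pointer at (433,60), which is expected given the stand's yaw and lean. I'll fit the residual angle.

```bash
python3 - <<'E'
from h import *
def fit(ph,k):
    ph,k=np.array(ph),np.array(k);r=(ph-k+180)%360-180;p=np.radians(ph)
    # common hub offset + angle
    return p,r
p1,r1=fit([-122,-48,24.5,165.5],[36,108,180,324]);p2,r2=fit([-109.5,-36.5,33.5,177],[-108,-36,36,180])
A=np.zeros((8,4));A[:4,0]=1;A[4:,1]=1;p=np.r_[p1,p2];A[:,2]=np.cos(p);A[:,3]=np.sin(p)
x,res,*_=np.linalg.lstsq(A,np.r_[r1,r2],rcond=None);print("theta before/now",x,(A@x-np.r_[r1,r2]).round(1))
for c,f in((T,"top"),(S,"side")):
  for g in("0","9"):
    im=cv2.imread(f"pics/{f}{g}.png");h=cv2.cvtColor(im,cv2.COLOR_BGR2HSV)
    m=cv2.inRange(h,(8,130,110),(28,255,255));n,l,st,ce=cv2.connectedComponentsWithStats(m)
    for i in range(1,n):
        q=(c.plane(ce[i],HUB,F[:,2])-HUB)@F;r=np.hypot(q[0],q[1])
        if 90<r<125:print(f,g,ce[i].round(1),st[i,4],q.round(1),np.degrees(np.arctan2(q[1],q[0])).round(1))
# pointer in wheel plane, px (top)
for c,u in((T,(155+433/5,110+60/5)),):
    for z in(-10,0,20):
        q=(c.plane(u,HUB+F[:,2]*z,F[:,2])-HUB)@F;print("pointer",z,q.round(1))
print("bolt",((T.plane((229,179),HUB+F[:,2]*32,F[:,2])-HUB)@F).round(1))
# tyre outline centre
for g in "9":
    im=cv2.imread("pics/top9.png")
    gr=im.max(2);a=np.radians(np.arange(0,360,10));
    pts=[]
    for t in a:
        rr=np.arange(118,165,.5);P=HUB+np.column_stack([rr*np.cos(t),rr*np.sin(t),0*rr])@F.T
        uv=T.proj(P).astype(np.float32);v=cv2.remap(gr,uv[None,:,0],uv[None,:,1],1)[0].astype(float)
        pts.append(rr[np.argmax(np.gradient(np.convolve(v[::1],np.ones(5)/5,"same"))[50:-6])+50])
    pts=np.array(pts);ok=abs(pts-np.median(pts))<6
    B=np.column_stack([np.ones(36),np.cos(a),np.sin(a)])[ok];print("tyre r,dx,dy",np.linalg.lstsq(B,pts[ok],rcond=None)[0].round(1),ok.sum())
E
```

```text
theta before/now [-157.17663199   -2.11977431    1.19454181   -0.65838171] [ 0.7  0.1 -0.9  0.  -0.4 -0.3  1.  -0.3]
top 0 [238.2 206.6] 8 [-99.1 -40.1  -0. ] -158.0
top 9 [236.5 142.5] 4 [102.9  -0.6   0. ] -0.3
pointer -10 [161.9  -3.5 -10. ]
pointer 0 [165.3  -4.3  -0. ]
pointer 20 [172.2  -6.   20. ]
bolt [ 1.6 -0.7 32. ]
tyre r,dx,dy [149.5  -1.1   1.5] 35
```

```bash
python3 - <<'E'
from h import *
z5=lambda u:(155+u[0]/5,110+u[1]/5); s3=lambda u:(165+u[0]/3.75,155+u[1]/3.75)
for a,b in(((433,60),(82,65)),((432,78),(95,73)),((433,50),(70,60))):
    print("pin",((tri(T,z5(a),S,s3(b))-HUB)@F).round(1))
L=[(T.plane(z5(u),HUB+F[:,2]*29,F[:,2])-HUB)@F for u in((80,283),(663,410))]
print("bar bolts",np.round(L,1),"yaw corr deg",np.degrees(np.arctan2(-(L[0]-L[1])[0],(L[0]-L[1])[1])))
print("mid",(L[0]+L[1])/2)
# bright bits near pointer region, top9, subpixel
g=cv2.cvtColor(cv2.imread("pics/top9.png"),6)[114:130,236:248];print(g)
print("side valve crop proj", S.proj(HUB+F@np.array([102.5,0,0])), T.proj(HUB+F@np.array([102.5,0,0])))
E
```

```text
pin [166.1  -3.4  -3.2]
pin [156.2  -4.6  -2.8]
pin [172.8  -1.9  -3.9]
bar bolts [[-1.000e+00  1.714e+02  2.900e+01]
 [-1.000e-01 -1.721e+02  2.900e+01]] yaw corr deg 0.14590164245713189
mid [-0.52510076 -0.35850942 29.        ]
[[119 116 111 102  94  93  94  93  92  94  97 103]
 [114 114 107 101  95  93  93  96 100 101 101 102]
 [111 113 116 117 114 109 104 105 110 114 108 103]
 [110 122 135 149 153 144 134 130 129 129 115 103]
 [114 123 143 169 186 175 159 150 143 135 116 102]
 [113 118 137 174 200 184 167 161 151 135 114 100]
 [117 117 136 175 195 181 167 166 154 127 109 102]
 [118 123 148 183 194 177 172 169 153 119 103 104]
 [119 131 164 194 195 178 174 169 150 117 105 106]
 [118 132 170 196 190 169 165 160 142 115 106 111]
 [116 125 153 173 165 147 143 139 126 113 108 110]
 [107 109 120 133 131 123 118 113 109 105 106 111]
 [ 87  89  89  99 104 104 103 102  98 100 104 106]
 [ 59  62  62  67  79  86  93  94  91  97  99 102]
 [ 35  38  40  41  50  58  66  72  80  86  91  94]
 [ 32  28  29  31  32  35  41  47  53  61  68  79]]
side valve crop proj [[208.67489082 187.9617183 ]] [[236.28199868 142.58801291]]
```

```bash
python3 -c "
from plant import bot
print(bot.close_job())"
```

```text
the job is handed in; nothing more can be done
None
```

I turned the wheel about 156° with gentle spoke pushes, so the valve stem now sits at the top in line with the pointer (to about 2° by camera); the wheel was left at rest with the arm clear, and the job was handed in at about 16 s.

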